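# Seat the filter cap on the food-scrap caddy

### The job

The filter cap on the lid of the black food-scrap caddy has been left standing up and turned out of line. With closed fingers, push its raised tab sideways to turn the cap until the notch in its rim stands over the steel pin on the lid, then press the middle of the cap straight down until it is fully seated and take the hand away. Do not pinch the tab or pull the cap up, and leave the jar, trivet and wooden spoon where they are.

Things in the scene. Friction and masses are not known exactly. Their poses are not given: they have to be found in the camera images.
- caddy: Black countertop caddy, fixed to the counter, 198 x 178 mm over its grey clamp-on rim; flat lid deck 150 mm above the counter. Origin: centre of the underside, on the vertical axis of the filter cap; the pin points from that axis along the caddy's own +x. A rubber spigot (68 mm diameter) on the deck carries the cap.
- pin (a point): Point on top of the keying pin, 62 mm from the cap's axis, 160 mm above the counter, just outside the rim of the cap. The pin is a level steel rod, 10 mm diameter, that lies radially from 48 mm to 76 mm from the axis; a small black post (10 x 16 mm, top at 161 mm) holds its outer end at 74 to 84 mm from the axis. The pin stops the cap from going down anywhere but at the notch.
- cap_centre (a point): Centre of the flat top of the pale filter cap, on its axis: 173 mm above the counter at the start, 164 mm when seated. The cap is a round disc of 120 mm diameter, 12 mm thick, with one notch in its rim and one upright tab on its top; the middle is flat and free (vent slots are only shallow marks). Pressing it down takes about 6 N and it stays where it is left.
- notch (a point): Point at the mouth of the notch, 62 mm from the cap's axis, level with the cap's top. The notch is open at the rim and right through the cap, 20 mm wide, reaching in to 45 mm from the axis: about 5 mm play on each side of the pin. It is aligned when this point is straight above pin.
- tab (a point): Middle of the top of the upright tab, opposite the notch, 47 mm from the axis and 24 mm above the cap's top. The tab is a radial blade 24 mm long (35 to 59 mm from the axis), 14 mm thick, free on both sides for a finger.
- tab_left: The tab's flank on its counter-clockwise side seen from above: a 24 x 5 x 21 mm plate (radial x thick x high) standing on the cap's top, part of the tab. Origin: middle of its lower edge, 47 mm from the axis. Push on it to turn the cap clockwise.
- tab_right: The tab's flank on its clockwise side seen from above: a 24 x 5 x 21 mm plate (radial x thick x high) standing on the cap's top, part of the tab. Origin: middle of its lower edge, 47 mm from the axis. Push on it to turn the cap counter-clockwise.
- filter_cap (a joint): Turn of the cap in rad, counter-clockwise positive seen from above. 0 (or any whole turn, 2 pi) = notch over the pin. Turns freely past a whole turn either way against a steady drag of about 0.07 N m (some 1.5 N at the tab) and stays where it is left.
- filter_press (a joint): How far the cap has been pressed down, in m: 0 = standing up as at the start (1 mm clear of the pin), 0.009 = fully seated, negative = pulled up.
- jar: Glass jar with a wire lever clasp, bystander, 90 mm diameter, 131 mm high, origin under its centre.
- trivet: Round red silicone trivet, bystander, 160 mm diameter, 8 mm thick, origin under its centre.
- spoon: Wooden spoon, bystander, lying across the trivet, 200 mm long, along its own x axis.

How it is judged (in metres and radians):
On the way:
1. the cap is turned until its notch stands over the pin (horizontal distance between notch and pin below 0.008 m), for 0.1 s.
At the end, for the whole second after the job is handed in: The notch stands within 8 mm of the pin seen from above, the cap is pressed down by more than 7 mm of its 9 mm and at rest, and jar, trivet and spoon are within 20 mm of where they were (horizontal distance between notch and pin below 0.008 m and value of joint filter_press above 0.007 m and velocity of joint filter_press between -0.002 and 0.002 m/s and distance of each of jar, trivet, spoon from where it was at the start of the episode below 0.02 m); the robot touches nothing.
It fails at once if the cap is pulled up by more than 3 mm (value of joint filter_press below -0.003 m).
It fails at once if the tab is pinched: fingers push on both of its flanks at once with more than 1.5 N (contact force between the fingers and tab_left above 1.5 N and contact force between the fingers and tab_right above 1.5 N).
It fails at once if the jar, trivet or spoon is moved or lifted by more than 20 mm (distance of any of jar, trivet, spoon from where it was at the start of the episode above 0.02 m).
It also fails if it takes over 46 s, if anything falls off the work surface, if the arm or the gripper's body presses on something with over 40 N, if the wrist force passes 120 N, or if a joint passes its speed limit or range.

### The arm

A 6-joint arm with a two-finger parallel gripper is mounted at the origin on the work surface. World frame = base frame: x ahead of the robot, y to its left, z up, the work surface at z = 0. Lengths are in mm, angles in rad, forces in N, time in s.
With the tool pointing down it reaches from about 325 to 850 mm from the base axis. Payload 15.5 kg.
Tool frame: the origin (TCP) lies at the very end of the fingers, on their centre line; the grasp point (between the pads) lies 19 mm behind it; y points along the fingers, x is the direction in which the jaws open and shut, and the axes are right-handed (so a half turn about y gives the same grasp; the last joint's range is limited). The gripper opens to 91 mm and grips with 3 to 60 N. Pads are 32 mm wide; open, the fingers measure 118 mm over their backs; the gripper's body (76 mm by 178 mm) begins 60 mm behind the grasp point.
Start: joints at [-1.252, 0.494, 1.345, -0, 1.302, -0.096], TCP at [251.308, -572.25, 213.915] pointing down, gripper open.
Joint ranges: [-2.91, 2.91], [-0.82, 2.16], [0.22, 2.67], [-1.22, 4.37], [0.12, 2.79], [-3.08, 3.08]. Speed limits (rad/s): [1.89, 1.89, 2.57, 3.01, 3.01, 3.01].

### API

Orientations are given as a unit quaternion [w, x, y, z].
In Python, from cell import move_ptp, move_l, movej, move_gripper, pause, inverse_kinematics, camera, camera_info, Unreachable, hand_in, get_t, get_qpos, get_joint_vel, get_effort, get_tool_pos, get_orientation, get_force, get_wrist_torque, get_opening gives the robot as it stands. Calls block until the motion is done:
- move_ptp(position, orientation): joint-space move of the TCP to a pose.
- move_l(position, vel=150, attitude=None, force_limit=None): straight line of the TCP; attitude=None keeps the orientation; vel is the mean speed in mm/s. With force_limit (N) it stops when the force on the tool has changed by that much, and returns True; else False.
- movej(angles): joint-space move.
- move_gripper(opening, grip_force=None): finger opening in mm; grip_force is the grip in N (None keeps the last); returns when the fingers have stopped.
- pause(seconds).
- inverse_kinematics(position, orientation): joint angles nearest the present ones, or None.
- camera(name): name is "scene" or "top" or "wrist"; returns the picture (480x640x3 uint8, red, green, blue); there is no depth.
- camera_info(name): a dict with "fx", "fy", "cx", "cy" (pixels), "k1" (the pictures are not rectified: a ray, as slopes to the right and down, at radius r is drawn at 1 + k1 r^2 times it, then the intrinsics apply), "world_from_camera" (4x4, takes a point from camera to world coordinates). Camera axes: x right, y down, z forward; pixel columns grow to the right and rows downward; lengths in mm; the calibration is good to about 2 mm. A picture is of the moment at which its call begins: read the wrist's pose just before it. camera_info takes no time and is no camera call; for the wrist camera it gives the pose at the moment of the call.
A pose or a line that the arm cannot do raises Unreachable and nothing moves.
- hand_in(): hands the job in, once; it reports no verdict.
Readings, each from a call of its own:
- get_t(): time.
- get_qpos(): joint angles.
- get_joint_vel(): joint speeds.
- get_effort(): joint torques, N m.
- get_tool_pos(): TCP position.
- get_orientation(): TCP orientation.
- get_force(): force on the tool from outside, world axes, zero at the start.
- get_wrist_torque(): the same for the moment, N m.
- get_opening(): finger opening in mm.
Only numpy, scipy, OpenCV 4.12 (cv2) and the standard library are available. Lean on these libraries where they do the work, as an engineer would, in place of code of your own. Each camera call takes 0.05 s, during which the arm holds its last target. There are 200 camera calls.

## Working session

There is one attempt and no reset: what is moved stays moved. The work goes in short steps, each a Python script; the robot and the scene stay as the last script left them, time stands still between calls to the robot, and variables do not carry over. Pictures are saved under pics/ and viewed, about 8 in all and at most 12, crops included, and the job is handed in when it is done.

```bash
mkdir -p pics; ls
python3 - <<'E'
from cell import *
import cv2
for n in("scene","top"):
    cv2.imwrite(f"pics/{n}0.png",camera(n)[...,::-1]); i=camera_info(n); print(n,i)
print(get_t(),get_orientation(),get_opening())
E
```

```text
pics
scene {'fx': 591.5089999117735, 'fy': 591.5089999117735, 'cx': 314.40507639140964, 'cy': 234.31393288790412, 'k1': -0.09030981881927794, 'world_from_camera': array([[-8.02598950e-01,  5.14138908e-01, -3.02483237e-01,
         9.44367405e+02],
       [ 5.96429518e-01,  6.82872060e-01, -4.21850187e-01,
         5.38563653e+02],
       [-1.03322434e-02, -5.18986448e-01, -8.54720019e-01,
         1.25203488e+03],
       [ 0.00000000e+00,  0.00000000e+00,  0.00000000e+00,
         1.00000000e+00]])}
top {'fx': 439.22093609375213, 'fy': 439.22093609375213, 'cx': 321.50799110862874, 'cy': 242.5735534146066, 'k1': -0.027250900794997812, 'world_from_camera': array([[-2.90408384e-02, -9.89805663e-01,  1.39432348e-01,
         4.21750787e+02],
       [-9.98506256e-01,  3.51845234e-02,  4.18007860e-02,
        -2.82979354e+01],
       [-4.62805155e-02, -1.38010142e-01, -9.89348935e-01,
         1.00420394e+03],
       [ 0.00000000e+00,  0.00000000e+00,  0.00000000e+00,
         1.00000000e+00]])}
0.1 [ 0.59227806 -0.59180052  0.38692797 -0.38634905] 91.4510089709989
```

View pics/top0.png

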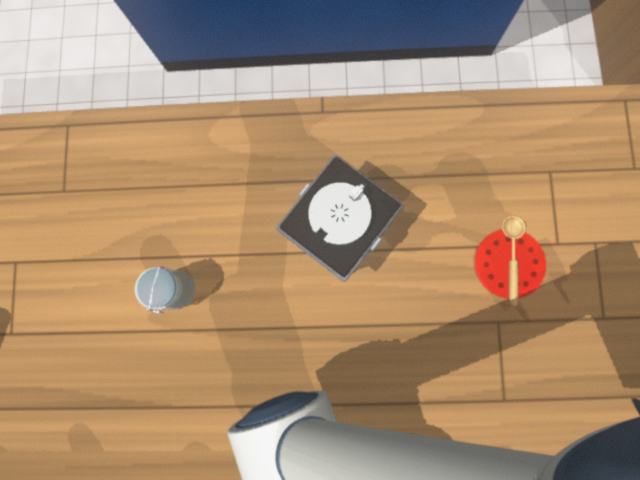

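View pics/scene0.png

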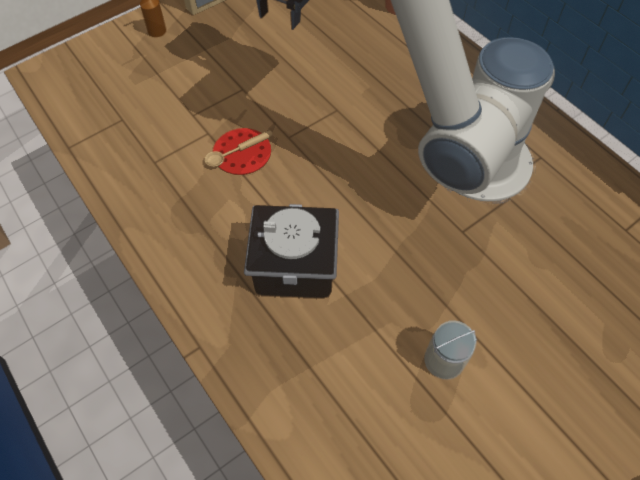

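The top view shows the cap at about (340,213), its notch near (320,235) and the tab near (356,192). The jar is at (157,289) and the trivet at (511,263). I'll measure the cap and enlarge both views to find the pin.

```bash
cat > h.py <<'E'
import numpy as np, cv2
from cell import *
def ray(n,px,info=None):
    i=info or camera_info(n); K=np.array([[i['fx'],0,i['cx']],[0,i['fy'],i['cy']],[0,0,1.]])
    p=cv2.undistortPoints(np.array(px,float).reshape(-1,1,2),K,np.array([i['k1'],0,0,0.]))[:,0]
    T=i['world_from_camera']; return T[:3,3],np.c_[p,np.ones(len(p))]@T[:3,:3].T
def on_plane(n,px,z,info=None):
    o,d=ray(n,px,info); return o+d*((z-o[2])/d[:,2])[:,None]
E
python3 - <<'E'
from h import *
out=[]
for n,(x,y,w,h) in {"top":(275,150,133,133),"scene":(240,190,110,110)}.items():
    im=cv2.imread(f"pics/{n}0.png"); c=im[y:y+h,x:x+w]
    out.append(cv2.resize(c,(400,400),interpolation=cv2.INTER_CUBIC))
    m=(c.min(2)>165).astype(np.uint8)
    cs=max(cv2.findContours(m,0,2)[0],key=cv2.contourArea)[:,0]+[x,y]
    hull=on_plane(n,cs,173)[:,:2]
    # circle fit to rim, robustly
    from scipy.optimize import least_squares
    r=least_squares(lambda p:np.hypot(*(hull-p).T)-60,hull.mean(0),loss='soft_l1',f_scale=1).x
    print(n,"cap centre",r, "rms",np.median(abs(np.hypot(*(hull-r).T)-60)))
    d=hull-r; rad=np.hypot(*d.T); k=rad<54
    print(" notch az",np.degrees(np.arctan2(*d[k].mean(0)[::-1])),k.sum())
    k=rad>66
    print(" outward az",np.degrees(np.arctan2(*d[k].mean(0)[::-1])) if k.any() else None,k.sum())
cv2.imwrite("pics/crop0.png",np.hstack(out))
E
```

```text
top cap centre [596.02529425 -28.97429143] rms 0.8767738795774989
 notch az -149.7187630052902 14
 outward az -41.566510944389854 4
scene cap centre [594.83209808 -31.36899962] rms 4.4274236820108115
 notch az -114.85028369196247 36
 outward az None 0
```

View pics/crop0.png

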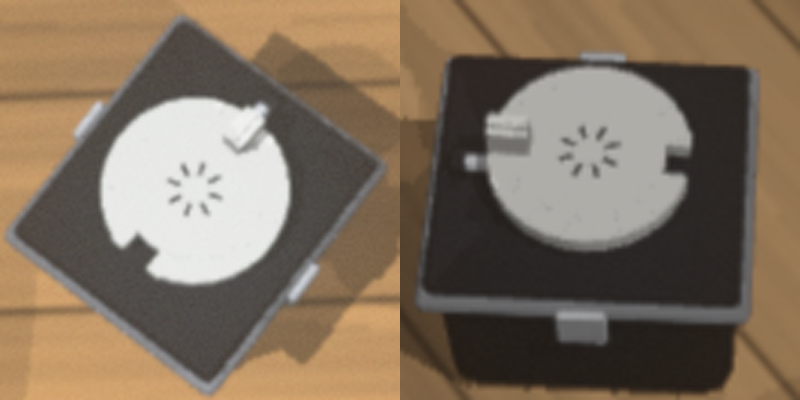

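The pin's tip shows in the top view at about (362,186) and in the scene view at about (259,234). The notch is on the far side, so about half a turn is needed. Next I'll compute the angles.

Run:
```python
from h import *
s=133/400; T=lambda u,v:(275+u*s-.3,150+v*s-.3); S=lambda u,v:(240+(u-400)*.275-.3,190+v*.275-.3)
c=np.array([595.5,-30])
def az(n,p,z):
    q=on_plane(n,[p],z)[0]; d=q[:2]-c; return q.round(1),np.hypot(*d).round(1),np.degrees(np.arctan2(d[1],d[0])).round(1)
print("pin top",az("top",T(263,106),160)); print("pin scene",az("scene",S(472,161),160))
print("notch top",az("top",T(140,252),173)); print("notch scene",az("scene",S(680,160),173))
print("tab top",az("top",T(246,121),197)); print("tab scene",az("scene",S(507,118),197))
q=[on_plane("top",[T(*p)],150)[0][:2] for p in[(182,17),(385,162),(210,392),(8,235)]]
for i in range(4):
    d=q[(i+1)%4]-q[i]; print(np.hypot(*d).round(),np.degrees(np.arctan2(d[1],d[0])).round(1))
print(np.mean(q,0))
Tw=np.array(camera_info("wrist")["world_from_camera"]);print(Tw.round(3),camera_info("wrist")["fx"]); 
from scipy.spatial.transform import Rotation as R
w=get_orientation(); print(R.from_quat(np.roll(w,-1)).as_matrix().round(3))
```

```text
pin top (array([652.6, -76.1, 160. ]), np.float64(73.4), np.float64(-39.0))
pin scene (array([652.4, -72.6, 160. ]), np.float64(71.0), np.float64(-36.8))
notch top (array([556.5,   6.8, 173. ]), np.float64(53.6), np.float64(136.7))
notch scene (array([557.7,   7.7, 173. ]), np.float64(53.4), np.float64(135.1))
tab top (array([633.2, -63. , 197. ]), np.float64(50.1), np.float64(-41.2))
tab scene (array([629.6, -64. , 197. ]), np.float64(48.1), np.float64(-44.9))
167.0 -128.9
190.0 140.7
168.0 50.3
187.0 -39.7
[593.82165996 -30.0393917 ]
[[ 4.02000e-01 -8.89000e-01 -2.18000e-01  3.11864e+02]
 [-9.16000e-01 -3.90000e-01 -9.40000e-02 -5.45164e+02]
 [-2.00000e-03  2.38000e-01 -9.71000e-01  3.82182e+02]
 [ 0.00000e+00  0.00000e+00  0.00000e+00  1.00000e+00]] 431.2410045721701
[[ 0.402 -0.     0.916]
 [-0.916  0.001  0.402]
 [-0.001 -1.     0.   ]]
```

```bash
cat >> h.py <<'E'
from scipy.spatial.transform import Rotation as R
C=np.array([595.5,-30.])
PIN=-39.3
def pose(phi,gap,z,side=1,rad=47):
    """closed fingers beside tab standing at azimuth phi(deg); side=1: ccw flank"""
    a=np.radians(phi); e=np.array([np.cos(a),np.sin(a)]); n=np.array([-e[1],e[0]])
    p=C+rad*e+side*(20.5+gap)*n
    x=np.r_[n,0]; y=np.array([0,0,-1.]); M=np.c_[x,y,np.cross(x,y)]
    return [*p,z],list(np.roll(R.from_matrix(M).as_quat(),1))
E
cat > go.py <<'E'
from h import *
for phi in (-43,-90,-130,-175,-215): print(phi,np.round(inverse_kinematics(*pose(phi,0,179)),2))
move_gripper(0)
p,q=pose(-43,12,240); move_ptp(p,q); print(get_t(),get_opening(),get_force())
move_l(pose(-43,12,179)[0],vel=100,force_limit=8)
print(get_t(),get_tool_pos(),get_force())
cv2.imwrite("pics/w1.png",camera("wrist")[...,::-1])
E
python3 go.py
```

```text
-43 [-0.17  0.56  1.33 -0.    1.25 -0.99]
-90 [-0.22  0.52  1.4  -0.    1.22 -0.22]
-130 [-0.24  0.48  1.49 -0.    1.18  0.46]
-175 [-0.21  0.43  1.57 -0.    1.14  1.28]
-215 [-0.15  0.42  1.59 -0.    1.13  2.04]
3.8417 0.5149873496793085 [-0.12527157  0.47662883 -0.43700015]
4.6 [652.38048312 -38.40767589 179.53915636] [4.66886335e-01 5.60114318e-04 9.46545884e-01]
```

View pics/w1.png

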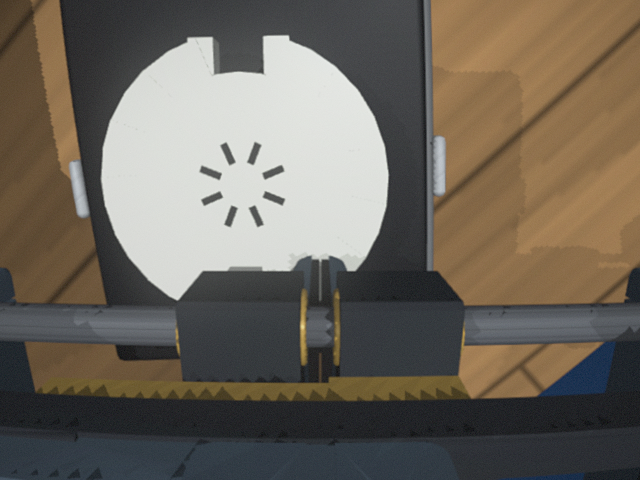

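The wrist view shows the notch at the top (240,55), the tab at (245,268) and the closed fingers to its right at (320,265), clear of it. That is the counter-clockwise flank. I'll push clockwise and stop a few degrees short.

Run:
```python
from h import *
p,q=pose(-43,0,179); move_l(p,vel=40,attitude=q)
print(get_t(),get_force())
for phi in list(np.linspace(-43,-213,11))[1:]:
    p,q=pose(phi,0,179); move_l(p,vel=50,attitude=q)
    print(round(phi),round(get_t(),2),np.round(get_force(),1))
p,q=pose(-213,6,179); move_l(p,vel=60)
cv2.imwrite("pics/w2.png",camera("wrist")[...,::-1]); np.save("w2.npy",camera_info("wrist"),allow_pickle=True)
cv2.imwrite("pics/t2.png",camera("top")[...,::-1])
print(get_t())
```

```text
5.1 [0.84484301 0.14175304 0.71034947]
-60 5.55 [-0.6 -0.8  0.1]
-77 6.0 [ 0.6 -0.2 -0. ]
-94 6.45 [0.6 0.9 0.4]
-111 6.9 [-0.9  0.3 -0.5]
-128 7.35 [ 0.1  0.9 -0.2]
-145 7.8 [-0.2  0.1 -0.6]
-162 8.25 [ 0.  -0.6  0.7]
-179 8.7 [ 0.7 -0.1 -0.6]
-196 9.15 [0.3 0.  0.3]
-213 9.6 [-0.6  0.7  0.5]
9.95
```

View pics/w2.png

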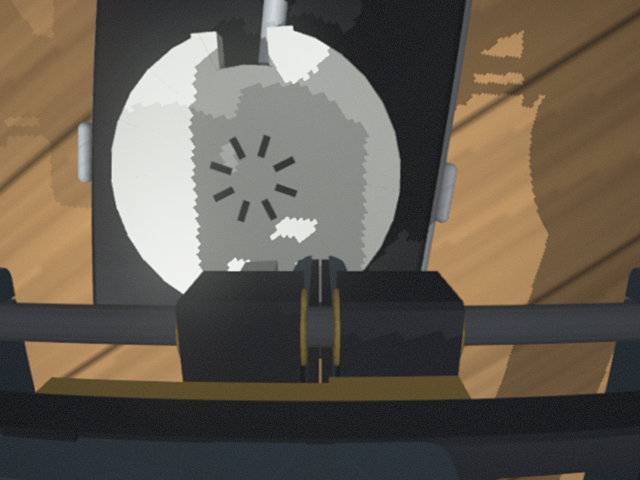

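The cap turned. The notch mouth spans about (217,33)–(265,33), its floor runs (222,66)–(264,65), and the pin runs out to the top at (274,12), right of the notch. I'll turn these into angles.

Run:
```python
from h import *
i=np.load("w2.npy",allow_pickle=True).item()
im=cv2.imread("pics/w2.png"); m=(im.min(2)>110).astype(np.uint8); m[265:]=0
# pin columns per row / notch gap per row
for y in (4,12,20,40,48,56):
    r=np.flatnonzero(np.diff(np.r_[0,m[y,180:330],0]))+180; print(y,r)
vent=on_plane("wrist",[(253.5,178)],173,i)[0]; print("vent centre",vent)
def az(p,z,c):
    q=on_plane("wrist",[p],z,i)[0]; d=q[:2]-c; return np.hypot(*d).round(1),np.degrees(np.arctan2(d[1],d[0])).round(1)
for c in (C,vent[:2]):
    print("pin",az((275,10),160,c),"notch",az((241,33),173,c),"floor",az((243,65.5),173,c),"postside",az((274,2),160,c))
```

```text
4 [264 286]
12 [263 285]
20 [262 284]
40 [186 218 265 320]
48 [180 219 261 330]
56 [180 219 260 330]
vent centre [596.87435067 -30.90288942 173.        ]
pin (np.float64(69.7), np.float64(-40.1)) notch (np.float64(57.5), np.float64(-29.7)) floor (np.float64(45.4), np.float64(-29.4)) postside (np.float64(72.8), np.float64(-39.5))
pin (np.float64(68.0), np.float64(-40.2)) notch (np.float64(55.9), np.float64(-29.6)) floor (np.float64(43.8), np.float64(-29.3)) postside (np.float64(71.1), np.float64(-39.6))
```

The notch is at −29.6° and the pin at −40°, so about 10.4° more is needed. The cap lags the commanded angle by 3.4°, so I'll command −223.4°.

Run:
```python
from h import *
p,q=pose(-213,0,179); move_l(p,vel=40)
p,q=pose(-223.4,0,179); move_l(p,vel=25,attitude=q); pause(.2)
p,q=pose(-223.4,6,179); move_l(p,vel=60)
i=camera_info("wrist"); im=camera("wrist")[...,::-1]; cv2.imwrite("pics/w3.png",im); np.save("w3.npy",i,allow_pickle=True)
m=(im.min(2)>110).astype(np.uint8)
for y in (4,12,20,40,48,56): print(y,np.flatnonzero(np.diff(np.r_[0,m[y,180:330],0]))+180)
print(get_t())
```

```text
4 [232 255]
12 [233 255]
20 [234 255]
40 [186 216 236 253 265 318]
48 [180 217 237 253 266 330]
56 [180 218 219 220 238 253 266 330]
11.275
```

View pics/w3.png

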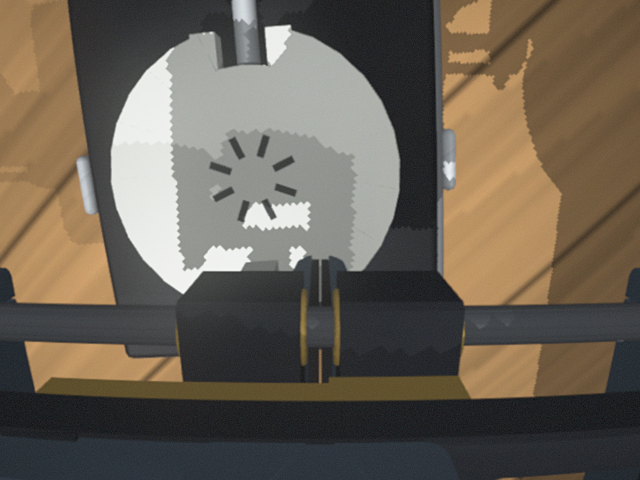

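The pin now sits in the middle of the notch: pin centre about x=244, notch walls 216 to 265. I'll confirm the angle numerically, then press only if it's within 3°.

Run:
```python
from h import *
i=np.load("w3.npy",allow_pickle=True).item(); c=np.array([596.2,-30.5])
def az(p,z):
    d=on_plane("wrist",[p],z,i)[0][:2]-c; return np.degrees(np.arctan2(d[1],d[0]))
pin=np.mean([az((243.5,4),160),az((244,12),160),az((244.5,20),160)]); no=np.mean([az((240.8,38),173),az((242,56),173),az((243,65),173)])
print("pin",pin,"notch",no)
if abs(pin-no)>3: raise SystemExit("not aligned")
p=get_tool_pos(); move_l([p[0],p[1],215],vel=120); move_l([*c,215],vel=120); move_l([*c,178],vel=100)
f0=get_force(); hit=move_l([*c,162],vel=12,force_limit=30)
print(hit,get_tool_pos(),np.round(get_force()-f0,1),get_t()); pause(.3); print(get_tool_pos(),np.round(get_force()-f0,1))
```

```text
pin -40.23327538150411 notch -40.167060938265394
True [596.31909976 -30.50313502 164.14672716] [-1.8 -0.1 10.3] 14.0167
[596.32457569 -30.51819136 164.14721159] [-2.5 -0.9 10.3]
```

The tool stopped at z=164.1 with a hard stop, which matches the seated height. I'll retract and check from two views.

Run:
```python
from h import *
c=get_tool_pos()[:2]; move_l([*c,260],vel=80)
w=camera("wrist")[...,::-1]; iw=camera_info("wrist")
move_l([450,-250,300],vel=250); pause(.3)
s=camera("scene")[...,::-1]; t=camera("top")[...,::-1]
a=cv2.resize(s[190:300,240:350],(400,400),interpolation=2); b=cv2.resize(t[150:283,275:408],(400,400),interpolation=2)
cv2.imwrite("pics/f.png",np.hstack([a,b])); cv2.imwrite("pics/w4.png",w)
# bystanders: image change vs start, shadow-free colour check of trivet / spoon / jar
for n,im in(("scene",s),("top",t)):
    o=cv2.imread(f"pics/{n}0.png")
    r=lambda k:np.argwhere((k[...,2]>180)&(k[...,1]<60)).mean(0).round(1)
    print(n,"trivet px",r(o),r(im))
print(get_t(),get_force())
```

```text
scene trivet px [154.5 243.6] [164.8 240.4]
top trivet px [272.6 515.9] [235. 492.]
17.3417 [-0.00954347 -0.13146968  0.3879754 ]
```

View pics/f.png

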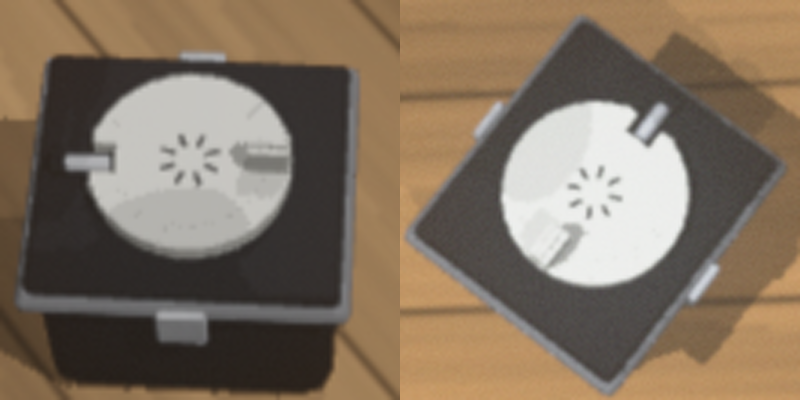

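View pics/w4.png

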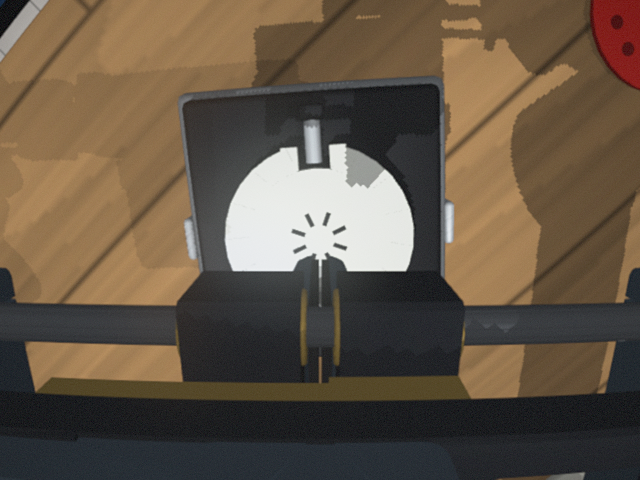

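Both views show the cap down with the pin in the notch at (313,142) in the wrist view. The trivet pixels shifted, probably because the arm's pose or shadow covers part of it. I'll return to the start pose so the before and after pictures compare like for like.

Run:
```python
from h import *
movej([-1.252,0.494,1.345,0,1.302,-0.096]); pause(.3)
B={"scene":{"trivet+spoon":(195,120,85,60),"jar":(415,310,70,75)},"top":{"trivet+spoon":(465,205,90,105),"jar":(125,255,75,65)}}
for n in B:
    im=camera(n)[...,::-1]; o=cv2.imread(f"pics/{n}0.png")
    for k,(x,y,w,h) in B[n].items():
        f=lambda a:np.float32(cv2.cvtColor(np.ascontiguousarray(a[y:y+h,x:x+w]),6))
        print(n,k,"shift px",np.round(cv2.phaseCorrelate(f(o),f(im)),2))if 0 else print(n,k,cv2.phaseCorrelate(f(o),f(im)))
print(get_t(),get_force()); hand_in()
```

```text
scene trivet+spoon ((0.014532901203594406, -0.02595443759377858), 0.985544081264072)
scene jar ((0.024270940044345934, 0.49166956297023745), 0.9903111537297566)
top trivet+spoon ((0.024355627133552105, 0.018043997808362633), 0.9466212588573188)
top jar ((0.4621455367992269, 0.05467751932800269), 0.951671415258337)
19.3917 [-0.17179559 -0.84940331 -0.26620711]
the job is handed in; nothing more can be done
```

The filter cap is lined up with the pin and pressed fully down, and I handed the job in at about 19.4 s with the hand well clear. The interface reports no verdict, so these are my own last checks:

- **Turning:** I pushed the tab's counter-clockwise flank with closed fingers and turned the cap clockwise by about 175°. I stopped once to look, then finished the last 10°.
- **Alignment:** just before pressing, the notch stood at −40.2° and the pin at −40.2°. Afterwards, all three cameras show the pin inside the notch.
- **Seating:** pressing the middle came to a hard stop at z = 164.1 mm, against 164 mm when seated.
- **Jar, trivet and spoon:** back at the start pose, each had shifted by at most 0.5 px in the scene and top views, so none of them moved.

Two readings disagreed:

- **Cap lag:** after the main push, the cap stood 3.4° behind the commanded finger angle. The last push allowed for this.
- **Trivet check:** a first check showed the trivet's pixels shifted, probably because the arm or its shadow was partly covering it. The repeat from the start pose showed no shift.

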